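Load a sample carrier through the intake swing gate

ROBOT

A 6-joint arm with a two-finger parallel gripper is mounted at the origin on the work surface. World frame = base frame: x ahead of the robot, y to its left, z up, the work surface at z = 0. Lengths are in mm, angles in rad, forces in N, time in s.
With the tool pointing down it reaches from about 275 to 1000 mm from the base axis. Payload 8.4 kg.
Tool frame: the origin (TCP) lies midway between the tips of the shut fingers; the grasp point (between the pads) lies 19 mm behind it; z points along the fingers, y is the direction in which the jaws open and shut (so a half turn about z gives the same grasp; the last joint's range is limited). The gripper opens to 85 mm and grips with 20 to 120 N. Pads are 22 mm wide; open, the fingers measure 114 mm over their backs; the gripper's body (76 mm by 85 mm) begins 54 mm behind the grasp point. The pads swing forward as they close: fully open they stand 13 mm farther back than shut.
Start: joints at [-1.238, 0.353, 1.633, -0, 1.155, -0.002], TCP at [205.361, -590.3, 231.281] pointing down, gripper open.
Joint ranges: [-2.63, 2.63], [-0.92, 2.1], [0.06, 2.66], [-1.3, 4.44], [0, 2.69], [-3.02, 3.02]. Speed limits (rad/s): [2.22, 2.22, 2.79, 3.14, 3.14, 3.14].

INTERFACE

Orientations are given as [roll, pitch, yaw] about the fixed x, y, z axes, in that order (R = Rz(yaw) Ry(pitch) Rx(roll)).
In Python, from rig import * gives the robot as it stands.
- The arm moves only by the tool play_rows, never from a script. Its argument "moves" is a list of rows, each a list of 3 entries, a list of its own where there are three numbers: the shift along the tool's x, y, z in m, then the turn, a rotation vector about the tool's x, y, z in rad, then the opening in per cent of the stroke, from 0 (shut) to 100 (fully open). In form: [[[x, y, z], [rx, ry, rz], fingers], ...]. A call has 1 to 20 rows; each row shifts and turns the commanded pose from where the row before left it, along the tool's axes as they then stand; what a row does not reach is not made up. A row lasts 1/10 s, in which the tool goes at most 50 mm and 8.59 degrees, less where a joint would pass 70% of its speed; a pose out of reach is approached as far as the arm can. A call is refused whole if a number of a shift passes 0.05 or a number of a turn 0.15, either way. A call with a gripper value outside its range is refused whole. The fingers move at their own pace and stop on an object; "squeeze" is the grip in N (left out, the last holds). Time passes only in rows, so rows that do not move let the fingers close. It gives the time, the measured TCP pose, the force and the opening at its end, in the units of the state.
- sense(): the state, without advancing time (a new reading comes with each control period).
- grab_frame(name): name is "side" or "top" or "wrist"; returns a dict with "pixels" (420x560x3 uint8, red, green, blue), "intrinsics" (3x3 intrinsics, pixels), "R" (3x3) and "t" (3): a world point X has camera coordinates R X + t. Camera axes: x right, y down, z forward; pixel columns grow to the right and rows downward; lengths in mm; the calibration is good to about 2 mm. A picture is of the moment at which its call begins. There is no depth.
- sign_off(): hands the job in, once; it reports no verdict.
The state is a dict: "clock": time; "qpos": joint angles; "qvel": joint speeds; "joint_efforts": joint torques, N m; "eef_pos": TCP position; "tcp_rot": TCP orientation; "contact_force": force on the tool from outside, world axes, zero at the start; "wrist_torque": the same for the moment, N m; "opening": opening from 0.0 (shut) to 1.0 (fully open).
Only numpy, scipy, OpenCV 4.12 (cv2) and the standard library are available. Lean on these libraries where they do the work, as an engineer would, in place of code of your own. Each camera call takes 0.05 s, during which the arm holds its last target. There are 200 camera calls.

TASK

Pick up the orange sample carrier by its white grip and set it down on the intake port's deck in front of the blue swing gate, lengthwise. Slide it along the deck through the gate, letting the carrier and not the hand push the leaves open, until you feel the sprung plunger behind the gate, and press it in steadily with about 12 N for half a second (never over 16 N), without ramming anything. Then let go and leave the carrier standing inside with the gate fallen shut behind it, and do not disturb the bottle, jar or tube rack.

Things in the scene. Friction and masses are not known exactly. Their poses are not given: they have to be found in the camera images.
- carrier_center (a point): Centre, 41 mm above the underside, of the loose sample carrier (about 0.3 kg): slick orange plastic block 60 mm long (its x), 44 mm wide (y), 32 mm high, with an upright white grip on its middle up to 82 mm above the underside. +x is the nose (dark steel strip on it), z up. Two white caps fore and aft of the grip end 36 mm above the underside.
- carrier_grip (a point): Where to hold the carrier: on the axis of its white grip, 64 mm above its underside. The grip is 20 mm thick along the carrier's x and 28 mm along its y. Close the fingers along its x (one ahead, one behind) so that it cannot tip in the fingers when pushed. Held here, fingers 19 mm past this point clear the port by 19 mm.
- port: Fixed intake port, placed differently each time. Origin: on the bench below the middle of the gate; +x is the push direction (away from the robot), y left. Aluminium deck 6 mm thick, 110 mm wide, x = -150 to 180 mm. Grey lane walls, open above, end 33 mm above the bench, gate leaves 33 mm.
- lane: The grey upright lane and chamber walls of the port, with the blue gate leaves between them; same origin and axes as the port. The walls are rigid: a carrier that is crooked or off centre rubs or jams on them.
- set_down (a point): Top of the deck at port x = -95 mm, in the flared mouth: set the carrier down here, centred and lengthwise along port x. The mouth narrows from 67 mm inside at port x = -98 mm to a straight lane 47 mm wide from x = -56 to -6 mm; the gate is at x = 0.
- chamber (a point): Top of the deck in the middle of the chamber behind the gate, port x = 75 mm. The chamber is 64 mm wide inside, from port x = 8 to 143 mm, and ends at the backstop. The gate leaves can shut once the carrier's centre is beyond port x = 58 mm.
- backstop: White block at the rear of the chamber, front face at port x = 150 mm (origin: bottom centre of it). From it a brass sleeve with a black rubber plunger pad, 22 mm across, 26 mm above the bench, points at the gate. Its setting differs and is not measured: the free pad face is between port x = 90 and 120 mm. Sprung 3 N/mm, 7 mm travel, then a hard stop.
- gate_left (a joint): Left (+y) blue gate leaf, 27 mm wide, 24 mm high, 3 mm thick, upright hinge at port y = 28.5 mm. 0 = shut (rad), grows to 1.5 as it swings inwards (port +x); it cannot swing outwards. A light spring shuts it; both leaves together resist the carrier with up to about 12 N at first, then little.
- gate_right (a joint): Right (-y) blue gate leaf, mirror image of the left one, hinge at port y = -28.5 mm. 0 = shut, grows to 1.5 rad inwards.
- reagent: Bystander: amber bottle with white cap, 60 mm diameter, 130 mm high; origin at centre of the underside.
- jar: Bystander: glass jar with blue cap, 64 mm diameter, 75 mm high; origin at centre of the underside.
- tube_rack: Bystander: white tube rack 160 mm (x) by 70 mm (y), with three capped tubes up to 104 mm high; origin at centre of the underside.
There are look-alikes about, which are no part of the job. Of the things that look like the part that bears carrier_center, the larger one is meant.

How it is judged (in metres and radians):
On the way, in this order (a step that is already met when the one before it is completed fails the run):
1. the carrier stands low on the deck in front of the gate (x of carrier_center in the frame of port between -0.16 and -0.033 m and y of carrier_center in the frame of port between -0.025 and 0.025 m and z of carrier_center in the frame of port between 0.041 and 0.053 m), for 0.2 s.
2. the carrier is in the gateway, on the deck, with both leaves swung open (x of carrier_center in the frame of port between -0.02 and 0.06 m and z of carrier_center in the frame of port between 0.041 and 0.053 m and value of joint each of gate_left, gate_right above 0.7 rad), for 0.1 s.
3. the carrier presses the sprung plunger with more than 8 N for 0.3 s (contact force between carrier and backstop above 8 N and z of carrier_center in the frame of port between 0.041 and 0.053 m), for 0.3 s.
At the end, for the whole second after the job is handed in: The carrier stands upright and still on the deck, wholly behind the gate inside the chamber (its centre 31 to 130 mm past the gate), lengthwise within 0.3 rad, and both gate leaves are shut to within 0.1 rad (x of carrier_center in the frame of port between 0.031 and 0.13 m and y of carrier_center in the frame of port between -0.015 and 0.015 m and z of carrier_center in the frame of port between 0.041 and 0.053 m and angle between carrier_center's own z axis and vertical below 0.1 rad and angle between the x axis of carrier_center and the x axis of port, either way round below 0.3 rad and value of joint each of gate_left, gate_right below 0.1 rad and linear speed of carrier below 0.01 m/s); the robot touches nothing.
It fails at once if the carrier is pressed on the plunger with more than 16 N (contact force between carrier and backstop above 16 N).
It fails at once if the carrier is rammed or jammed against the lane walls or gate with more than 30 N (contact force between carrier and lane above 30 N).
It fails at once if the hand pushes on the port or its gate with more than 5 N (contact force between the fingers and port above 5 N).
It fails at once if the carrier is lifted over the gate (x of carrier_center in the frame of port between -0.02 and 0.2 m and y of carrier_center in the frame of port between -0.055 and 0.055 m and z of carrier_center in the frame of port above 0.06 m).
It fails at once if the bottle, jar or tube rack is moved by more than 20 mm (distance of any of reagent, jar, tube_rack from where it was at the start of the episode above 0.02 m).
It also fails if it takes over 61 s, if anything falls off the work surface, if the arm or the gripper's body presses on something with over 40 N, if the wrist force passes 120 N, or if a joint passes its speed limit or range.

## Working session

There is one attempt and no reset: what is moved stays moved. The work goes in short steps, Python scripts to look and compute and a tool call to move; the robot and the scene stay as the last step left them, time stands still between calls to the robot, and variables do not carry over. Pictures are saved under pics/ and viewed, about 8 in all and at most 12, crops included, and the job is handed in when it is done.

Besides the shell and the picture viewer there is one more tool, called after "Emit:" as a command line: name --argument value ..., lists and objects as JSON in quotes. play_rows: Moves the arm, as the interface text tells. Its arguments: {"type":"object","properties":{"moves":{"type":"array"},"squeeze":{"type":"number"}},"required":["moves"]}

```bash
mkdir -p pics; cat > h.py <<'E'
from rig import *
import numpy as np, cv2, pickle
def snap(name,tag):
    f=grab_frame(name); pickle.dump(f,open(f'pics/{tag}.pkl','wb'))
    cv2.imwrite(f'pics/{tag}.png',np.ascontiguousarray(f['pixels'][:,:,::-1])); return f
def load(tag): return pickle.load(open(f'pics/{tag}.pkl','rb'))
def back(f,u,v,z):
    K,R,t=[np.array(f[k],float) for k in('intrinsics','R','t')]; t=t.ravel()
    d=R.T@np.linalg.solve(K,[u,v,1.]); c=-R.T@t
    return c+d*(z-c[2])/d[2]
def proj(f,X):
    K,R,t=[np.array(f[k],float) for k in('intrinsics','R','t')]
    p=K@(R@np.array(X,float)+t.ravel()); return p[:2]/p[2]
def crop(tag,u0,v0,u1,v1,s,out):
    i=cv2.imread(f'pics/{tag}.png')[v0:v1,u0:u1]; cv2.imwrite(f'pics/{out}.png',cv2.resize(i,None,fx=s,fy=s,interpolation=cv2.INTER_CUBIC))
E
python3 - <<'E'
from h import *
a=snap('top','top0');b=snap('side','side0');
print(sense())
for f in(a,b): print(f['intrinsics'],f['R'],f['t'])
cv2.imwrite('pics/both.png',cv2.resize(np.vstack([cv2.imread('pics/top0.png'),cv2.imread('pics/side0.png')]),None,fx=.71,fy=.71))
E
```

```text
{'clock': 0.1, 'qpos': array([-1.23835380e+00,  3.53563965e-01,  1.63406023e+00,  3.24332776e-06,
        1.15522870e+00, -2.37473109e-03]), 'qvel': array([ 0.00208766, -0.00196519, -0.00187497, -0.00020393, -0.00122571,
       -0.00093797]), 'joint_efforts': array([ 1.69874288e-04, -6.06356621e+01, -3.42820466e+01,  4.24077029e-05,
        4.14559938e-03, -1.16718650e-05]), 'eef_pos': array([ 205.2462488 , -589.87575375,  230.64589044]), 'tcp_rot': array([-3.14033242e+00, -5.95834460e-06,  3.34815939e-01]), 'contact_force': array([-0.58709878,  0.71067299,  0.4852591 ]), 'wrist_torque': array([-0.01592213,  0.00050426, -0.02160882]), 'opening': 0.9992721360792394}
[[450.34528623   0.         281.22611035]
 [  0.         450.34528623 209.88598139]
 [  0.           0.           1.        ]] [[-6.77650511e-03 -9.99976687e-01 -8.39487616e-04]
 [-9.84944895e-01  6.81965119e-03 -1.72734032e-01]
 [ 1.72735730e-01 -3.43684012e-04 -9.84968146e-01]] [-13.11497489 587.34960879 980.93683059]
[[389.58842267   0.         274.04092392]
 [  0.         389.58842267 207.80468748]
 [  0.           0.           1.        ]] [[ 0.92009192 -0.39166691 -0.0052813 ]
 [-0.30099997 -0.69834338 -0.64939629]
 [ 0.25065888  0.59909395 -0.76043183]] [-549.23389531  212.26216404  764.3582341 ]
```

View pics/top0.png

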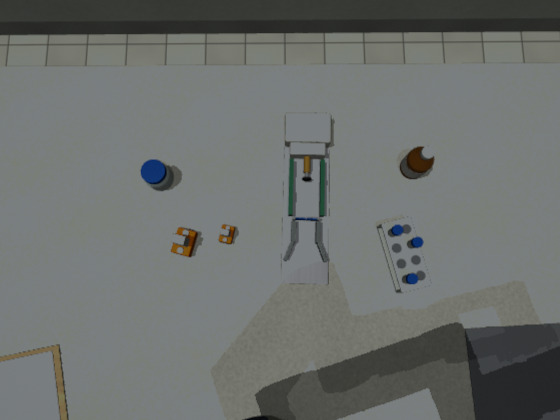

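View pics/side0.png

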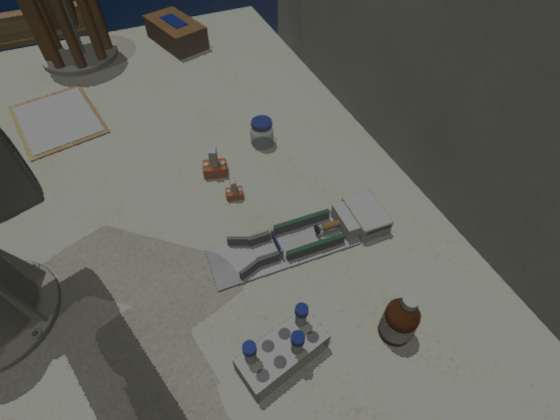

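The top view shows the port at about (306,200), with its gate at (306,218). There are two orange candidates: a large one at (184,241) and a small one at (228,234). The larger one is meant, so I'm taking (184,241). The jar is at (155,173), the bottle at (417,163) and the rack at (405,255). A close crop will check the choice.

```bash
python3 - <<'E'
from h import *
crop('top0',155,100,345,290,4,'c1a')
i=cv2.imread('pics/c1a.png'); cv2.imwrite('pics/c1.png',cv2.resize(i,(600,600)))
f=load('top0')
print('carrier',back(f,184,241,36),'small',back(f,228,234,20))
for n,u,v,z in [('deckNL',282,283,6),('deckNR',328,284,6),('gate',306,219,30),('plunger',307,180,26),('jar',154,172,75),('rack',405,255,30),('bot',415,165,60)]: print(n,back(f,u,v,z).round(1))
E
```

```text
carrier [518.84329324 206.79868903  36.        ] small [536.27547779 107.78889185  20.        ]
deckNL [422.4 -17.8   6. ]
deckNR [ 419.4 -124.8    6. ]
gate [569.  -74.7  30. ]
plunger [663.3 -78.9  26. ]
jar [672.4 271.3  75. ]
rack [ 483.7 -300.9   30. ]
bot [ 688.9 -327.1   60. ]
```

View pics/c1.png

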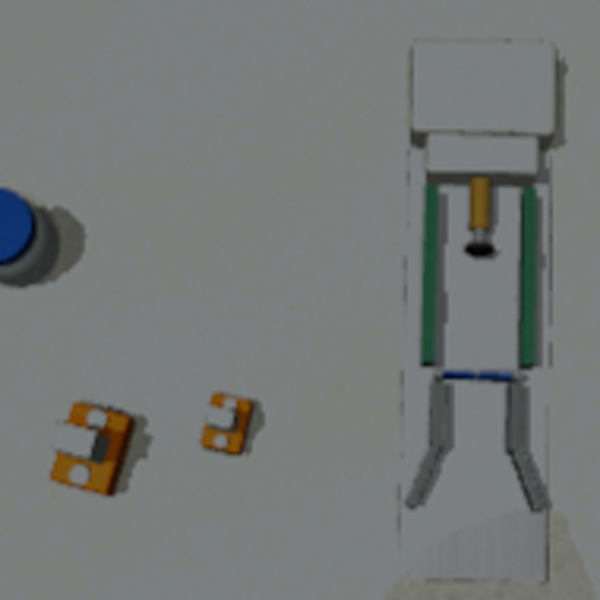

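The crop confirms the choice: the large carrier is at crop (91,444), with caps at (103,415) and (80,473), and the small look-alike is at (226,423). The port's gate is at crop (478,376) and the pad at (480,250). Next I'll go above the carrier.

Emit:
play_rows --moves '[[[0.0279,-0.0325,0],[0,0,0],100],[[0.0279,-0.0325,0],[0,0,0],100],[[0.0279,-0.0325,0],[0,0,0],100],[[0.0279,-0.0325,0],[0,0,0],100],[[0.0279,-0.0325,0],[0,0,0],100],[[0.0279,-0.0325,0],[0,0,0],100],[[0.0279,-0.0325,0],[0,0,0],100],[[0.0279,-0.0325,0],[0,0,0],100],[[0.0279,-0.0325,0],[0,0,0],100],[[0.0279,-0.0325,0],[0,0,0],100],[[0.0279,-0.0325,0],[0,0,0],100],[[0.0279,-0.0325,0],[0,0,0],100],[[0.0279,-0.0325,0],[0,0,0],100],[[0.0279,-0.0325,0],[0,0,0],100],[[0.0279,-0.0325,0],[0,0,0],100],[[0.0279,-0.0325,0],[0,0,0],100],[[0.0279,-0.0325,0],[0,0,0],100],[[0.0279,-0.0325,0],[0,0,0],100],[[0.0279,-0.0325,0],[0,0,0],100],[[0.0279,-0.0325,0],[0,0,0],100]]'

```text
clock: 2.1
eef_pos: [518.9, 208.8, 231.0]
tcp_rot: [3.142, 0.001, 0.335]
contact_force: [1.0, -1.0, -0.1]
opening: 1.006
```

Emit:
play_rows --moves '[[[0,0,0],[0,0,-0.14],100],[[0,0,0],[0,0,-0.14],100],[[0,0,0],[0,0,-0.14],100],[[0,0,0],[0,0,-0.14],100],[[0,0,0],[0,0,-0.14],100],[[0,0,0],[0,0,-0.14],100],[[0,0,0],[0,0,0],100],[[0,0,0],[0,0,0],100]]'

```text
clock: 2.9
eef_pos: [518.7, 206.9, 231.1]
tcp_rot: [-3.141, 0.0, 1.171]
contact_force: [-0.6, 0.4, 0.6]
opening: 0.993
```

```bash
python3 - <<'E'
from h import *
f=snap('wrist','w1'); print(sense()['eef_pos'],sense()['tcp_rot'],sense()['qpos'])
E
```

```text
[518.69347131 206.9276167  231.11333689] [-3.14132873e+00  1.89429732e-04  1.17097120e+00] [3.76875681e-01 2.50393096e-01 1.77730744e+00 5.55782904e-05
 1.11421314e+00 7.76676325e-01]
```

View pics/w1.png

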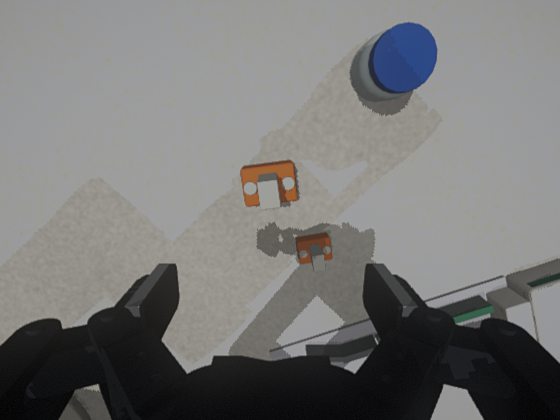

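The wrist view shows the large carrier at (269,183), with caps at (250,188) and (288,184), and the small look-alike at (314,248). The jar is behind them.

```bash
python3 - <<'E'
from h import *
f=load('w1'); a=back(f,250,188,36);b=back(f,288.5,184,36)
print(a,b,(a+b)/2,np.arctan2(*(b-a)[[1,0]]),np.linalg.norm(b-a))
g=load('top0'); s=190/600
c=back(g,155+103*s,100+415*s,36);d=back(g,155+80*s,100+473*s,36); print((c+d)/2,np.arctan2(*(c-d)[[1,0]]),np.linalg.norm(c-d))
print('tcp px',proj(f,[518.7,206.9,64]), back(f,269,194,82), back(f,314,246,20))
# white blob centroids near caps and orange mask box
im=f['pixels'].astype(int); m=((im[...,0]>im[...,2]*2)&(im[...,0]>90)).astype(np.uint8)
n,l,st,ce=cv2.connectedComponentsWithStats(m); print([ (st[i],ce[i].round(1)) for i in range(1,n) if st[i,4]>80])
m=((im[...,0]>im[...,2]*2)&(im[...,0]>150)).astype(np.uint8)
n,l,st,ce=cv2.connectedComponentsWithStats(m)
i=1+np.argmax(st[1:,4]); bx=cv2.minAreaRect(np.argwhere(l==i)[:,::-1].astype(np.float32));p=cv2.boxPoints(bx)
P=np.array([back(f,*q,32) for q in p]); print(p.round(1),P.round(1),P.mean(0))
E
```

```text
[498.11915621 217.5720749   36.        ] [538.91423124 205.2184677   36.        ] [518.51669373 211.3952713   36.        ] -0.2940428944862828 42.62452060931896
[519.84074738 206.85706103  36.        ] -0.3505938620302312 44.98849068323685
tcp px [270.95335657 195.23144113] [519.0256561  212.48745495  82.        ] [538.56003135 119.03158238  20.        ]
[(array([241, 161,  56,  41, 950], dtype=int32), array([272.1, 176.2])), (array([244, 191,  15,  15, 162], dtype=int32), array([251.5, 199.2])), (array([297, 237,  34,  27, 316], dtype=int32), array([311.3, 246.9]))]
[[240.7 169.6]
 [291.6 162.5]
 [293.7 176.9]
 [242.7 184. ]] [[496.4 239.7  32. ]
 [550.9 225.2  32. ]
 [547.1 209.6  32. ]
 [491.9 224.2  32. ]] [521.5680547  224.65787454  32.        ]
```

```bash
python3 - <<'E'
from h import *
crop('w1',220,140,340,230,6,'c2')
E
```

```text
(no output)
```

View pics/c2.png

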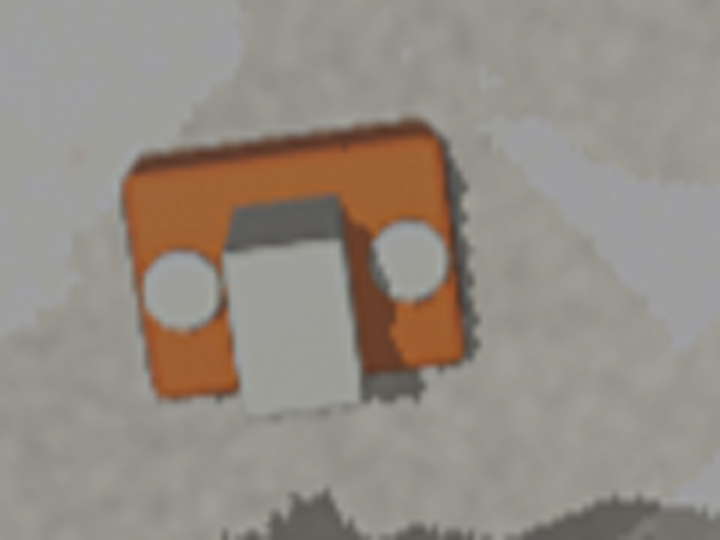

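Close up it is clearly the large carrier. Its caps are at about (250.3,188.3) and (288.3,183.3) in the wrist view, and the grip top is at (268.8,194.2). That puts it at roughly (519,210) with yaw about -0.32. I'll descend part of the way and look again.

Emit:
play_rows --moves '[[[0.0033,-0.0011,0.025],[0,0,-0.08],100],[[0,0,0.025],[0,0,0],100],[[0,0,0.025],[0,0,0],100],[[0,0,0.015],[0,0,0],100],[[0,0,0.01],[0,0,0],100],[[0,0,0],[0,0,0],100],[[0,0,0],[0,0,0],100]]'

```text
clock: 3.65
eef_pos: [519.4, 210.5, 131.7]
tcp_rot: [3.141, -0.0, 1.254]
contact_force: [-0.2, -0.4, 0.2]
opening: 0.999
```

```bash
python3 - <<'E'
from h import *
f=snap('wrist','w2'); print(sense()['eef_pos'],sense()['tcp_rot'])
print(proj(f,[519,210,82]),proj(f,[519,210,36]))
E
```

```text
[519.64683346 210.66592986 132.10181335] [ 3.14065262e+00 -8.37224380e-04  1.25408711e+00]
[270.44106129 235.73396833] [270.49319106 215.87159309]
```

View pics/w2.png

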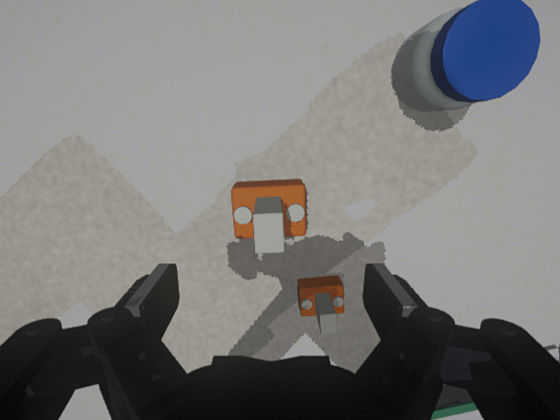

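The carrier is at about (270,215) here, with the grip-top centre at (269.5,236) against a predicted (270.4,235.7). The caps are at (243,215) and (296,213). The position agrees, so I'll go down to TCP z≈45.

```bash
python3 - <<'E'
from h import *
f=load('w2'); a=back(f,243,215,36);b=back(f,296,213,36)
print((a+b)/2,np.arctan2(*(b-a)[[1,0]]),np.linalg.norm(b-a), back(f,269.5,236,82))
E
```

```text
[518.71183077 211.73109794  36.        ] -0.27673123836090996 42.305881465482614 [518.3543349  210.01568468  82.        ]
```

Emit:
play_rows --moves '[[[0,0,0.025],[0,0,0],100],[[0,0,0.025],[0,0,0],100],[[0,0,0.02],[0,0,0],100],[[0,0,0.01],[0,0,0],100],[[0,0,0.007],[0,0,0],100],[[0,0,0],[0,0,0],100],[[0,0,0],[0,0,0],100]]'

```text
clock: 4.4
eef_pos: [519.7, 210.7, 45.1]
tcp_rot: [3.141, -0.001, 1.255]
contact_force: [0.1, -0.8, 0.1]
opening: 0.999
```

Emit:
play_rows --moves '[[[0,0,0],[0,0,0.02],60],[[0,0,0],[0,0,0],40],[[0,0,0],[0,0,0],0],[[0,0,0],[0,0,0],0],[[0,0,0],[0,0,0],0],[[0,0,0],[0,0,0],0],[[0,0,0],[0,0,0],0],[[0,0,0],[0,0,0],0],[[0,0,0],[0,0,0],0],[[0,0,0],[0,0,0],0]]' --squeeze 50

```text
clock: 5.4
eef_pos: [519.1, 210.4, 44.5]
tcp_rot: [3.142, 0.0, 1.235]
contact_force: [-2.5, -0.6, 5.7]
opening: 0.228
```

Emit:
play_rows --moves '[[[0,0,-0.01],[0,0,0],0],[[0,0,-0.02],[0,0,0],0],[[0,0,-0.03],[0,0,0],0],[[0,0,-0.03],[0,0,0],0],[[0,0,-0.02],[0,0,0],0],[[0,0,0],[0,0,0],0],[[0,0,0],[0,0,0],0]]'

```text
clock: 6.1
eef_pos: [518.8, 210.3, 154.0]
tcp_rot: [3.142, -0.0, 1.235]
contact_force: [-0.2, -0.4, -3.4]
opening: 0.228
```

```bash
python3 - <<'E'
from h import *
# port from top view: deck edge points in crop c1 -> px ; walls
g=load('top0'); s=190/600
P=lambda u,v,z: back(g,155+u*s,100+v*s,z)[:2]
for n,(u,v),(u2,v2),z in [('deckL/R near',(400,577),(547,579),6),('deckL/R far',(408,150),(551,150),6),('lane in near(y)',(444,445),(512,449),33),('lane in gate',(448,382),(510,381),33),('mouth tips',(413,507),(540,509),33),('chamber in near',(434,365),(522,366),33),('chamber in far',(438,185),(523,187),33),('backstop front',(430,180),(538,182),45),('gate',(444,374),(511,376),30)]:
    a,b=P(u,v,z),P(u2,v2,z); print(n,a.round(1),b.round(1),((a+b)/2).round(1),np.linalg.norm(a-b).round(1))
print(P(480,252,26)); print(sense()['contact_force'])
E
```

```text
deckL/R near [423.1 -17. ] [ 420.9 -125.3] [422.  -71.2] 108.3
deckL/R far [750.5 -25.5] [ 749.7 -136.6] [750.1 -81. ] 111.1
lane in near(y) [517.6 -49.8] [514.3 -99.3] [516.  -74.6] 49.7
lane in gate [564.  -53.3] [564.5 -98.9] [564.3 -76.1] 45.6
mouth tips [472.7 -26.8] [ 470.6 -118.7] [471.7 -72.7] 92.0
chamber in near [576.8 -43.1] [ 575.6 -108. ] [576.2 -75.5] 64.8
chamber in far [714.2 -47.7] [ 712.2 -111.7] [713.2 -79.7] 64.1
backstop front [714.5 -41.4] [ 712.4 -121.9] [713.5 -81.6] 80.5
gate [570.5 -50.5] [568.6 -99.9] [569.6 -75.2] 49.5
[663.79819951 -78.87540711]
[-0.17120348 -0.4167726  -3.43345573]
```

The carrier is held: the opening of 0.228 is about 19.4 mm and its weight is about 3 N. From the top view the port origin is about (571,-75.6) with yaw about -0.03. I'll turn and carry it above the set-down point.

Emit:
play_rows --moves '[[[0,0,0],[0,0,-0.102],0],[[0,0,0],[0,0,-0.102],0],[[0,0,0],[0,0,-0.102],0],[[-0.018,-0.002,0],[0,0,0],0],[[-0.0355,-0.0043,0],[0,0,0],0],[[-0.0355,-0.0043,0],[0,0,0],0],[[-0.0355,-0.0043,0],[0,0,0],0],[[-0.0355,-0.0043,0],[0,0,0],0],[[-0.0355,-0.0043,0],[0,0,0],0],[[-0.0355,-0.0043,0],[0,0,0],0],[[-0.0355,-0.0043,0],[0,0,0],0],[[-0.018,-0.002,0],[0,0,0],0],[[0,0,0.02],[0,0,0],0],[[0,0,0.02],[0,0,0],0],[[0,0,0.01],[0,0,0],0],[[0,0,0],[0,0,0],0],[[0,0,0],[0,0,0],0]]'

```text
clock: 7.8
eef_pos: [476.1, -73.0, 104.2]
tcp_rot: [-3.141, -0.0, 1.54]
contact_force: [0.0, -0.1, -3.6]
opening: 0.229
```

```bash
python3 - <<'E'
from h import *
f=snap('wrist','w3'); g=snap('top','top3'); print(sense())
crop('top3',240,100,370,300,4,'t3c')
a=cv2.imread('pics/w3.png'); b=cv2.resize(cv2.imread('pics/t3c.png'),(273,420))
cv2.imwrite('pics/m3.png',np.hstack([a,b])[:, :800])
E
```

```text
{'clock': 7.9, 'qpos': array([-1.54803053e-01,  3.05119949e-01,  2.04260924e+00, -1.43048439e-05,
        7.92923150e-01, -1.24787255e-01]), 'qvel': array([ 0.00220707, -0.00449629, -0.00217121, -0.00021844, -0.0006486 ,
       -0.00201562]), 'joint_efforts': array([-1.18956934e-01, -4.83984232e+01, -2.53579259e+01, -4.28154337e-03,
        3.12592043e-02,  5.68166215e-03]), 'eef_pos': array([476.9005337 , -72.90646626, 104.89412668]), 'tcp_rot': array([3.14066092e+00, 1.27155710e-04, 1.54079050e+00]), 'contact_force': array([-0.33157097, -0.13746366, -3.82565216]), 'wrist_torque': array([-0.01764651,  0.01093351,  0.00966302]), 'opening': 0.22790517090339743}
```

View pics/m3.png

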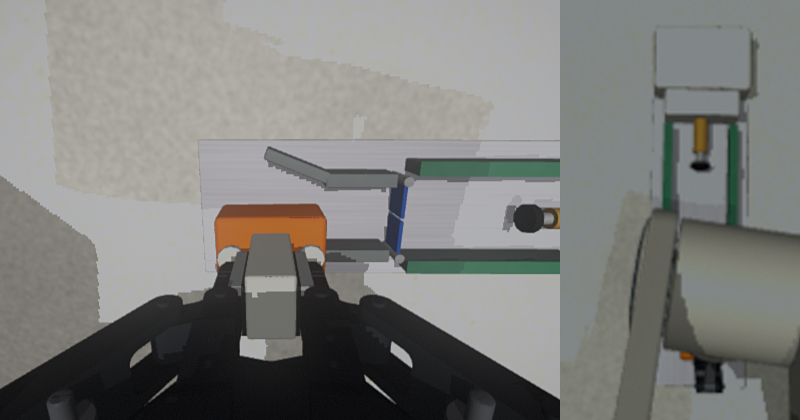

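The carrier hangs straight above the mouth. In the wrist view the carrier's +y edge is at rows 205–212, columns 217–326. The gate runs from (407,183) to (399,255), the deck's left edge is at row ~140, and the pad is at (530,218). I'll overlay the modelled port to refine its pose.

```bash
cat > ov.py <<'E'
from h import *
def overlay(tag,ox,oy,yaw,cx,cy,cyaw,zb,out,box,s):
    f=load(tag); im=cv2.imread(f'pics/{tag}.png')
    u0,v0,u1,v1=box; im=cv2.resize(im[v0:v1,u0:u1],None,fx=s,fy=s,interpolation=cv2.INTER_CUBIC)
    def line(pts,fr,col):
        x,y,a=fr; q=[]
        for p in pts:
            X=[x+p[0]*np.cos(a)-p[1]*np.sin(a),y+p[0]*np.sin(a)+p[1]*np.cos(a),p[2]]
            q.append(((proj(f,X)+.5-[u0,v0])*s-.5))
        cv2.polylines(im,[np.round(np.array(q)*8).astype(np.int32)],False,col,1,cv2.LINE_AA,3)
    po=(ox,oy,yaw); R=(0,0,255);G=(0,255,255)
    line([(-150,-55,6),(-150,55,6),(180,55,6),(180,-55,6),(-150,-55,6)],po,R)
    for k in(1,-1):
        line([(-98,33.5*k,33),(-56,23.5*k,33),(-6,23.5*k,33)],po,G)
        line([(8,32*k,33),(143,32*k,33)],po,G)
    line([(0,-28.5,33),(0,28.5,33)],po,(255,0,255))
    c=(cx,cy,cyaw)
    line([(-30,-22,zb+32),(-30,22,zb+32),(30,22,zb+32),(30,-22,zb+32)],c,(255,255,0))
    line([(-30,22,zb),(30,22,zb)],c,(255,255,0))
    line([(-10,-14,zb+82),(-10,14,zb+82),(10,14,zb+82),(10,-14,zb+82),(-10,-14,zb+82)],c,(0,255,0))
    cv2.imwrite(f'pics/{out}.png',im)
E
python3 - <<'E'
from ov import *
f=load('w3'); print('cam',-np.array(f['R']).T@np.array(f['t']).ravel())
for n,u,v,z in [('deckL',200,140,6),('deckL2',540,140,6),('gateTopL',407,183,33),('gateTopR',399,255,33)]: print(n,back(f,u,v,z).round(1))
overlay('w3',571,-75.6,-.03,476.5,-73,-.03,60,'ov3',(190,120,560,345),2.1)
E
```

```text
cam [478.4914027   -2.94150756 247.31282371]
deckL [424.5 -13.1   6. ]
deckL2 [680.6 -20.6   6. ]
gateTopL [571.8 -45.3  33. ]
gateTopR [570.7 -99.4  33. ]
```

View pics/ov3.png

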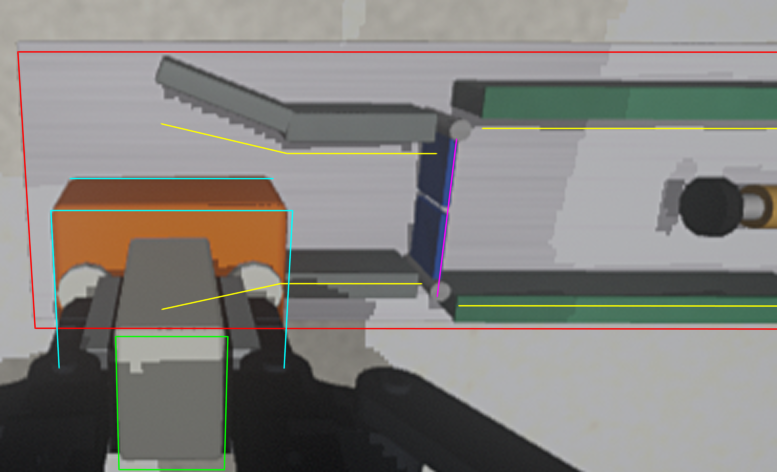

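The overlay shows the carrier model fits to within ~1 mm. In the wrist camera the port lies ~3.5 mm further to +y than my top-view estimate, the same offset the carrier showed, with the same yaw and x. So I shift +2.8 mm in y and lower it.

Emit:
play_rows --moves '[[[0.0028,0,0.01],[0,0,0],0],[[0,0,0.015],[0,0,0],0],[[0,0,0.012],[0,0,0],0],[[0,0,0.008],[0,0,0],0],[[0,0,0.004],[0,0,0],0],[[0,0,0.002],[0,0,0],0],[[0,0,0.001],[0,0,0],0],[[0,0,0],[0,0,0],0],[[0,0,0],[0,0,0],0],[[0,0,0],[0,0,0],0]]' --squeeze 40

```text
clock: 8.9
eef_pos: [476.8, -70.2, 52.6]
tcp_rot: [3.141, 0.0, 1.541]
contact_force: [1.5, -0.2, -3.1]
opening: 0.234
```

```bash
python3 - <<'E'
from ov import *
f=snap('wrist','w4'); s=sense(); print(s['eef_pos'],s['tcp_rot'],s['contact_force'])
x,y,z=s['eef_pos']
overlay('w4',571,-72.1,-.029,x,y+1,s['tcp_rot'][2]-np.pi/2,z-44.5,'ov4',(190,90,560,340),2.1)
E
```

```text
[476.72807829 -70.17215445  52.53939988] [3.14107352e+00 6.69943590e-05 1.54079096e+00] [ 0.07251712  0.18220633 -2.51431046]
```

View pics/ov4.png

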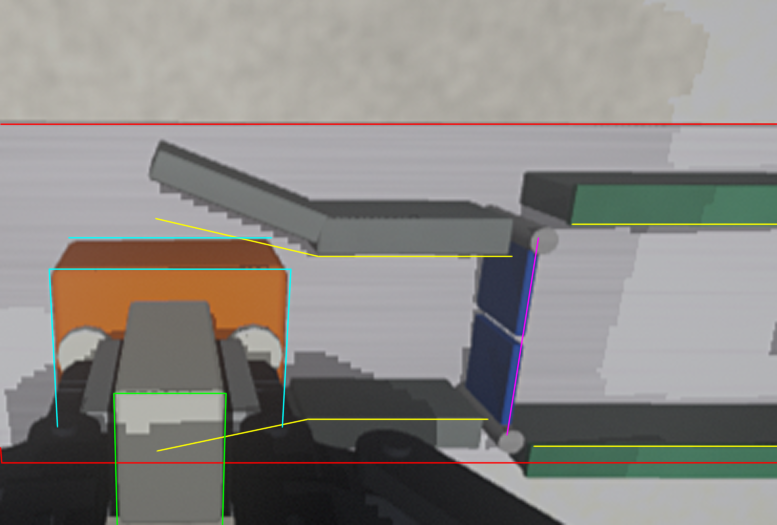

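The fit is good: the carrier is centred and lengthwise to within ~0.5 mm. I'll lower the last bit until the deck carries the weight.

Emit:
play_rows --moves '[[[0,0,0.001],[0,0,0],0],[[0,0,0],[0,0,0],0],[[0,0,0],[0,0,0],0]]'

```text
clock: 9.25
eef_pos: [476.5, -70.1, 51.3]
tcp_rot: [-3.142, -0.0, 1.541]
contact_force: [-0.1, 0.5, -3.5]
opening: 0.228
```

Emit:
play_rows --moves '[[[0,0,0.001],[0,0,0],0],[[0,0,0],[0,0,0],0],[[0,0,0],[0,0,0],0]]'

```text
clock: 9.55
eef_pos: [476.6, -70.2, 50.5]
tcp_rot: [3.141, 0.0, 1.541]
contact_force: [-0.9, -0.7, 2.9]
opening: 0.226
```

Emit:
play_rows --moves '[[[0,0.003,-0.0003],[0,0,0],0],[[0,0.003,0],[0,0,0],0],[[0,0.003,0],[0,0,0],0],[[0,0.003,0],[0,0,0],0],[[0,0.003,0],[0,0,0],0],[[0,0.003,0],[0,0,0],0],[[0,0.003,0],[0,0,0],0],[[0,0.003,0],[0,0,0],0]]'

```text
clock: 10.35
eef_pos: [500.8, -70.8, 50.5]
tcp_rot: [-3.142, -0.0, 1.541]
contact_force: [-0.4, 1.2, -2.8]
opening: 0.227
```

Emit:
play_rows --moves '[[[0,0.003,0],[0,0,0],0],[[0,0.003,0],[0,0,0],0],[[0,0.003,0],[0,0,0],0],[[0,0.003,0],[0,0,0],0],[[0,0.002,0],[0,0,0],0],[[0,0.002,0],[0,0,0],0]]'

```text
clock: 10.95
eef_pos: [516.7, -71.3, 50.6]
tcp_rot: [-3.142, 0.0, 1.541]
contact_force: [-0.0, 0.1, -3.3]
opening: 0.228
```

Emit:
play_rows --moves '[[[0,0.003,0],[0,0,0],0],[[0,0.003,0],[0,0,0],0],[[0,0.003,0],[0,0,0],0],[[0,0.003,0],[0,0,0],0],[[0,0.003,0],[0,0,0],0],[[0,0,0],[0,0,0],0]]'

```text
clock: 11.55
eef_pos: [532.1, -71.8, 50.6]
tcp_rot: [3.141, 0.0, 1.541]
contact_force: [0.1, 0.2, -3.6]
opening: 0.227
```

Emit:
play_rows --moves '[[[0,0.002,0],[0,0,0],0],[[0,0.002,0],[0,0,0],0],[[0,0.002,0],[0,0,0],0],[[0,0.001,0],[0,0,0],0]]'

```text
clock: 11.95
eef_pos: [538.8, -72.0, 50.6]
tcp_rot: [3.141, 0.0, 1.541]
contact_force: [0.6, -0.6, -2.0]
opening: 0.226
```

Emit:
play_rows --moves '[[[0,0.001,0],[0,0,0],0],[[0,0.001,0],[0,0,0],0],[[0,0.001,0],[0,0,0],0],[[0,0.001,0],[0,0,0],0]]'

```text
clock: 12.35
eef_pos: [540.5, -72.0, 50.6]
tcp_rot: [-3.138, -0.0, 1.541]
contact_force: [-10.2, 0.4, 9.3]
opening: 0.225
```

The gate is felt: -10 N along x and almost nothing sideways.

Emit:
play_rows --moves '[[[0,0.0008,-0.0003],[0,0,0],0],[[0,0.0008,0],[0,0,0],0],[[0,0,0],[0,0,0],0]]'

```text
clock: 12.65
eef_pos: [541.8, -72.0, 50.6]
tcp_rot: [-3.137, -0.0, 1.541]
contact_force: [-8.3, -1.5, 5.9]
opening: 0.226
```

Emit:
play_rows --moves '[[[0,0.001,0],[0,0,0],0],[[0,0.001,0],[0,0,0],0],[[0,0,0],[0,0,0],0]]'

```text
clock: 12.95
eef_pos: [543.1, -72.1, 50.7]
tcp_rot: [-3.136, -0.0, 1.541]
contact_force: [-11.4, 0.1, 9.4]
opening: 0.226
```

Emit:
play_rows --moves '[[[0,0.001,-0.0004],[0,0,0],0],[[0,0.001,0],[0,0,0],0],[[0,0.001,0],[0,0,0],0],[[0,0,0],[0,0,0],0]]'

```text
clock: 13.35
eef_pos: [546.1, -72.2, 50.7]
tcp_rot: [-3.136, -0.0, 1.541]
contact_force: [-8.2, 0.2, 3.4]
opening: 0.225
```

Emit:
play_rows --moves '[[[0,0.001,0],[0,0,0],0],[[0,0.001,0],[0,0,0],0],[[0,0.001,0],[0,0,0],0],[[0,0,0],[0,0,0],0]]'

```text
clock: 13.75
eef_pos: [550.1, -72.3, 50.7]
tcp_rot: [-3.138, -0.0, 1.541]
contact_force: [-5.2, -0.6, 0.5]
opening: 0.224
```

Emit:
play_rows --moves '[[[0,0.0015,0],[0,0,0],0],[[0,0.0015,0],[0,0,0],0],[[0,0.002,0],[0,0,0],0],[[0,0.002,0],[0,0,0],0],[[0,0.002,0],[0,0,0],0],[[0,0.002,0],[0,0,0],0],[[0,0.002,0],[0,0,0],0]]'

```text
clock: 14.45
eef_pos: [565.7, -72.8, 51.4]
tcp_rot: [3.141, 0.0, 1.541]
contact_force: [-2.1, -0.3, -2.3]
opening: 0.231
```

Emit:
play_rows --moves '[[[0,0.002,0],[0,0,0],0],[[0,0.002,0],[0,0,0],0],[[0,0.002,0],[0,0,0],0],[[0,0.002,0],[0,0,0],0],[[0,0.002,0],[0,0,0],0],[[0,0.002,0],[0,0,0],0],[[0,0.002,0],[0,0,0],0],[[0,0.002,0],[0,0,0],0]]'

```text
clock: 15.25
eef_pos: [581.2, -73.2, 51.3]
tcp_rot: [-3.142, -0.0, 1.541]
contact_force: [-0.9, 0.6, -2.7]
opening: 0.227
```

Emit:
play_rows --moves '[[[0,0.002,0],[0,0,0],0],[[0,0.002,0],[0,0,0],0],[[0,0.002,0],[0,0,0],0],[[0,0.002,0],[0,0,0],0],[[0,0.002,0],[0,0,0],0],[[0,0.002,0],[0,0,0],0],[[0,0.002,0],[0,0,0],0],[[0,0.002,0],[0,0,0],0],[[0,0.002,0],[0,0,0],0],[[0,0.002,0],[0,0,0],0]]'

```text
clock: 16.25
eef_pos: [601.2, -73.9, 51.3]
tcp_rot: [3.142, -0.0, 1.541]
contact_force: [-0.6, -0.9, -2.5]
opening: 0.227
```

```bash
python3 - <<'E'
from ov import *
f=snap('wrist','w5'); s=sense(); print(s['eef_pos'],s['tcp_rot'],s['contact_force'])
x,y,z=s['eef_pos']
overlay('w5',571,-72.1,-.029,x,y+1,s['tcp_rot'][2]-np.pi/2,z-44.5,'ov5',(150,90,520,340),2.1)
E
```

```text
[601.62958511 -73.88120053  51.32096351] [3.14111670e+00 4.58569025e-05 1.54086329e+00] [-0.05594765  0.09301319 -2.70655485]
```

View pics/ov5.png

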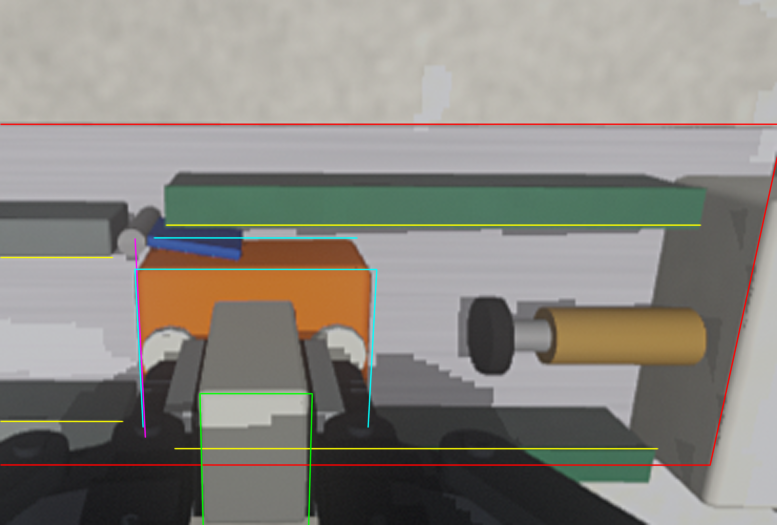

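The carrier is in the gateway and the visible left leaf lies wide open along its side, at crop (195,245). The pad face is ahead at about crop (468,335).

```bash
python3 - <<'E'
from h import *
print(back(load('w5'),150+469/2.1,90+335/2.1,26))
E
```

```text
[660.88816052 -75.75668178  26.        ]
```

Emit:
play_rows --moves '[[[0,0.002,0],[0,0,0],0],[[0,0.002,0],[0,0,0],0],[[0,0.002,0],[0,0,0],0],[[0,0.002,0],[0,0,0],0],[[0,0.002,0],[0,0,0],0],[[0,0.002,0],[0,0,0],0],[[0,0.001,0],[0,0,0],0]]'

```text
clock: 17.0
eef_pos: [614.3, -74.3, 51.3]
tcp_rot: [3.142, 0.0, 1.541]
contact_force: [-1.2, 0.5, -1.6]
opening: 0.228
```

Emit:
play_rows --moves '[[[0,0.002,0.0003],[0,0,0],0],[[0,0.002,0],[0,0,0],0],[[0,0.002,0],[0,0,0],0],[[0,0.002,0],[0,0,0],0],[[0,0.002,0],[0,0,0],0],[[0,0.001,0],[0,0,0],0],[[0,0,0],[0,0,0],0]]'

```text
clock: 17.7
eef_pos: [625.4, -74.6, 51.0]
tcp_rot: [3.141, 0.0, 1.541]
contact_force: [0.4, 0.2, -3.2]
opening: 0.23
```

Emit:
play_rows --moves '[[[0,0.001,0],[0,0,0],0],[[0,0.001,0],[0,0,0],0],[[0,0.001,0],[0,0,0],0],[[0,0,0],[0,0,0],0]]'

```text
clock: 18.1
eef_pos: [628.5, -74.7, 51.1]
tcp_rot: [3.141, -0.0, 1.541]
contact_force: [0.2, 0.2, -1.9]
opening: 0.229
```

Emit:
play_rows --moves '[[[0,0.001,0],[0,0,0],0],[[0,0.001,0],[0,0,0],0],[[0,0,0],[0,0,0],0]]'

```text
clock: 18.4
eef_pos: [630.3, -74.7, 51.1]
tcp_rot: [3.141, -0.0, 1.541]
contact_force: [0.2, -0.1, -3.1]
opening: 0.228
```

Emit:
play_rows --moves '[[[0,0.001,0],[0,0,0],0],[[0,0.001,0],[0,0,0],0],[[0,0,0],[0,0,0],0]]'

```text
clock: 18.7
eef_pos: [632.3, -74.8, 51.0]
tcp_rot: [3.141, 0.0, 1.541]
contact_force: [-0.3, 0.1, -2.4]
opening: 0.232
```

Emit:
play_rows --moves '[[[0,0.0007,0],[0,0,0],0],[[0,0.0006,0],[0,0,0],0],[[0,0,0],[0,0,0],0],[[0,0,0],[0,0,0],0]]'

```text
clock: 19.1
eef_pos: [633.2, -74.8, 50.9]
tcp_rot: [-3.141, -0.0, 1.541]
contact_force: [-0.9, -0.0, -2.3]
opening: 0.227
```

Emit:
play_rows --moves '[[[0,0.001,0],[0,0,0],0],[[0,0.0005,0],[0,0,0],0],[[0,0,0],[0,0,0],0],[[0,0,0],[0,0,0],0]]'

```text
clock: 19.5
eef_pos: [634.3, -74.8, 50.8]
tcp_rot: [-3.141, -0.0, 1.541]
contact_force: [-3.9, -0.8, -2.9]
opening: 0.231
```

Emit:
play_rows --moves '[[[0,0.0005,0],[0,0,0],0],[[0,0.0005,0],[0,0,0],0],[[0,0,0],[0,0,0],0],[[0,0,0],[0,0,0],0]]'

```text
clock: 19.9
eef_pos: [635.1, -74.8, 50.7]
tcp_rot: [-3.14, -0.0, 1.541]
contact_force: [-5.0, -0.1, -1.7]
opening: 0.229
```

Emit:
play_rows --moves '[[[0,0.0007,0],[0,0,0],0],[[0,0.0007,0],[0,0,0],0],[[0,0.0006,0],[0,0,0],0],[[0,0,0],[0,0,0],0]]'

```text
clock: 20.3
eef_pos: [636.2, -74.9, 50.7]
tcp_rot: [-3.138, -0.0, 1.541]
contact_force: [-8.4, 0.5, 1.0]
opening: 0.227
```

Emit:
play_rows --moves '[[[0,0.0006,0],[0,0,0],0],[[0,0.0006,0],[0,0,0],0],[[0,0,0],[0,0,0],0],[[0,0,0],[0,0,0],0]]'

```text
clock: 20.7
eef_pos: [636.8, -74.9, 50.7]
tcp_rot: [-3.137, -0.0, 1.541]
contact_force: [-11.0, -0.2, 3.7]
opening: 0.229
```

Emit:
play_rows --moves '[[[0,0.0005,0],[0,0,0],0],[[0,0,0],[0,0,0],0],[[0,0,0],[0,0,0],0],[[0,0,0],[0,0,0],0]]'

```text
clock: 21.1
eef_pos: [637.0, -74.9, 50.7]
tcp_rot: [-3.136, -0.0, 1.541]
contact_force: [-11.6, 0.2, 4.0]
opening: 0.224
```

Emit:
play_rows --moves '[[[0,0,0],[0,0,0],0],[[0,0,0],[0,0,0],0],[[0,0,0],[0,0,0],0],[[0,0,0],[0,0,0],0]]'

```text
clock: 21.5
eef_pos: [637.0, -74.9, 50.8]
tcp_rot: [-3.136, -0.0, 1.541]
contact_force: [-12.0, 0.6, 4.0]
opening: 0.231
```

The press held ~12 N for 0.8 s. I'll ease back, set the carrier down and release.

Emit:
play_rows --moves '[[[0,-0.001,0],[0,0,0],0],[[0,-0.001,0],[0,0,0],0],[[0,-0.001,0],[0,0,0],0],[[0,-0.001,0],[0,0,0],0],[[0,-0.001,0],[0,0,0],0],[[0,0,0],[0,0,0],0],[[0,0,0],[0,0,0],0]]'

```text
clock: 22.2
eef_pos: [634.4, -74.8, 50.8]
tcp_rot: [-3.141, -0.0, 1.541]
contact_force: [-3.5, -0.4, -3.5]
opening: 0.225
```

Emit:
play_rows --moves '[[[0,-0.0008,0],[0,0,0],0],[[0,-0.0005,0.0004],[0,0,0],0],[[0,0,0],[0,0,0],0],[[0,0,0],[0,0,0],0]]'

```text
clock: 22.6
eef_pos: [633.8, -74.9, 50.8]
tcp_rot: [3.141, 0.0, 1.541]
contact_force: [-1.7, 0.2, -1.7]
opening: 0.23
```

Emit:
play_rows --moves '[[[0,0,0.0003],[0,0,0],0],[[0,0,0],[0,0,0],0],[[0,0,0],[0,0,0],26],[[0,0,0],[0,0,0],29],[[0,0,0],[0,0,0],33],[[0,0,0],[0,0,0],40],[[0,0,0],[0,0,0],50],[[0,0,0],[0,0,0],50],[[0,0,0],[0,0,0],50]]' --squeeze 20

```text
clock: 23.5
eef_pos: [633.2, -74.8, 50.2]
tcp_rot: [-3.142, -0.0, 1.541]
contact_force: [-0.4, -0.1, -0.0]
opening: 0.503
```

```bash
python3 - <<'E'
from ov import *
f=snap('wrist','w6'); s=sense(); print(s['eef_pos'],s['contact_force'],s['opening'])
overlay('w6',571,-72.1,-.029,633,-73.8,-.03,6,'ov6',(100,90,470,340),2.1)
E
```

```text
[633.26607705 -74.83399552  50.27966662] [ 0.11166387 -0.37403495  0.1690375 ] 0.5002558416662198
```

View pics/ov6.png

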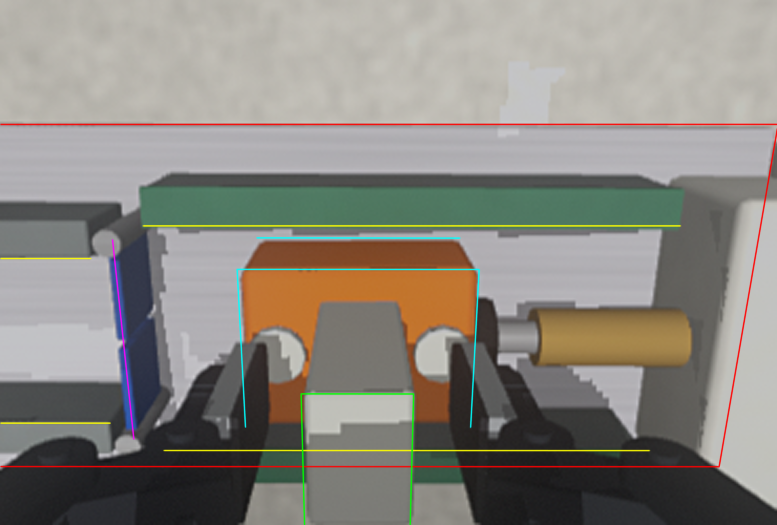

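The carrier stands free against the pad. Both leaves are shut on the gate line, at crop (115–135, 240–440). The carrier is centred near port x ≈ 62, and the fingers are clear on both sides. I'll lift straight up.

Emit:
play_rows --moves '[[[0,0,-0.005],[0,0,0],50],[[0,0,-0.01],[0,0,0],50],[[0,0,-0.02],[0,0,0],50],[[0,0,-0.03],[0,0,0],50],[[0,0,-0.03],[0,0,0],50],[[0,0,-0.03],[0,0,0],50],[[0,0,-0.02],[0,0,0],50],[[0,0,0],[0,0,0],50],[[0,0,0],[0,0,0],50],[[0,0,0],[0,0,0],50]]'

```text
clock: 24.55
eef_pos: [632.5, -74.8, 194.3]
tcp_rot: [-3.14, -0.0, 1.541]
contact_force: [0.1, 0.5, -0.3]
opening: 0.505
```

```bash
python3 - <<'E'
from ov import *
f=snap('wrist','w7'); s=sense(); print(s['eef_pos'],s['contact_force'])
overlay('w7',571,-72.1,-.029,633,-73.8,-.03,6,'ov7',(120,90,490,340),2.1)
E
```

```text
[632.43377624 -74.7529726  194.01644269] [-0.18368963 -0.14173527  0.83580134]
```

View pics/ov7.png

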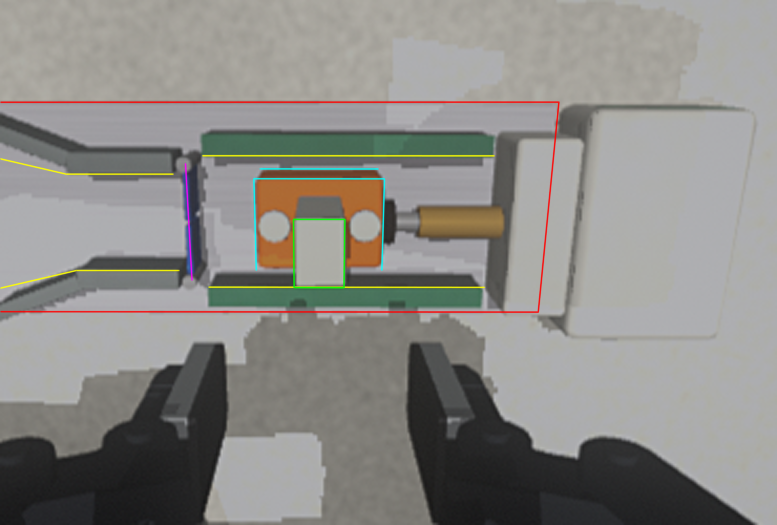

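The carrier is upright and centred in the chamber, at crop (320,222). The gate is shut at crop (188,220), and the hand is clear.

```bash
python3 -c "
from rig import *
print(sign_off())"
```

```text
the job is handed in; nothing more can be done
None
```

I set the carrier down in the mouth of the port and slid it through the gate onto the plunger. It was pressed in at about 12 N for about 0.8 s, then released and left in the chamber. The job was handed in at about 24.6 s; the hand-in reports no verdict.

- **Gate:** the carrier pushed the leaves open with at most about 11 N along the lane and about 1.5 N sideways in the readings I took. The last picture in the gateway showed the left leaf swung wide open; the right leaf was hidden by the hand.
- **Plunger:** the wrist force levelled at 11.6–12.0 N. It includes any deck friction, so the force on the plunger itself may be slightly less.
- **End state:** the last picture shows the carrier upright, lengthwise and centred at about port x = 62 mm. That is only about 4 mm past the point where the leaves can shut. Both leaves are shut, and the hand is clear about 140 mm above, with the wrist force reading near zero.
- **Disagreement:** the top and wrist cameras differed by about 3.5 mm in y, for both the carrier and the port. I used the wrist camera for both.
- **Not checked:** I took no final picture of the bottle, jar or rack, but the arm passed well above or away from them and felt no contact.

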